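# Click the sensor cartridge into the meter and tug-test its latch

### The job

Take the orange sensor cartridge from its blue stand and press it down into the round bay of the white meter until it clicks in and is fully home. Then prove that the latch holds: still gripping it, pull straight up with slowly rising force until you feel about 13 N, keep that pull for about half a second, and never pull with more than 22 N, which would strain the latch. Ease off and let go, leaving the cartridge seated in the meter and the sample cup, petri dish and dropper bottle where they are.

Things in the scene. Friction and masses are not known exactly. Their poses are not given: they have to be found in the camera images.
- cartridge: loose orange and grey snap-in cartridge, 85 mm tall, about 0.1 kg; origin at the centre of its foot's underside, z up its axis. Heights: barb 0-18 mm (16 mm wide at the foot, 24 mm from 8 mm up), neck 16 mm wide to 34, collar 24 mm wide to 46, flange 36 mm wide to 51, flat orange grip to 85 mm (16 mm thick along its x, 36 mm wide along its y). Starts upright in the stand. Any yaw fits the bay
- stand: blue plastic storage stand fixed to the bench, 70x70 mm, 50 mm high; the cartridge hangs by its flange in the 27 mm through hole of the stand's top plate, its foot 4 mm above the bench; lift it straight up. Origin at the centre of the stand's underside, z up
- dock: white bench meter fixed to the bench, snap-in bay on top, sloping console with dark display towards its -x; origin on the bench straight below the bay's axis, z up. Housing from x -40 to +52 mm, y -50 to +50 mm, 58 mm high; console down to x -82 mm, not higher. A rubber seat in the bay stops the foot 13 to 15.5 mm above the origin (differs each time, not reported); 10 to 30 N on it do no harm
- bay_mouth (a point): centre of the bay's round mouth in the meter's top face, 58 mm above the bench, edged by a flat orange ring; vertical through hole 26 mm in diameter with a 2 mm chamfer, in a plate 12 mm thick; the latch, a 26 mm guide bush and the rubber seat lie below it
- latch: two sprung steel jaws hidden in the bay; frame as the dock's, never moves. Pushed down with about 2 to 6 N, they snap over the barb's upper edge when the foot is 17 to 22 mm above the dock's origin (it varies). Pulled up from the seat it has 1.5 to 9 mm of free play till the jaws catch; then they hold stiffly (under 0.1 mm per N) and never let go. The pull is the force of latch on cartridge
- sample_cup: bystander: sample container with red screw lid, 41 mm diameter, 59 mm high; origin at the centre of its underside
- petri_dish: bystander: petri dish 60 mm diameter, 14 mm high; origin at the centre of its underside
- dropper: bystander: brown dropper bottle with black top, 36 mm diameter, 85 mm high; origin at the centre of its underside
There are look-alikes about, which are no part of the job. Of the things that look like the cartridge, the smallest one is meant.

How it is judged:
By the outcome, as a careful person would: the job done as asked, in the order asked, and still so for the second after the job is handed in, with the robot touching nothing.
It also fails if it takes over 58 s, if anything falls off the work surface, if the arm or the gripper's body presses on something with over 40 N, if the wrist force passes 120 N, or if a joint passes its speed limit or range.

### The arm

A 7-joint arm with a two-finger parallel gripper is mounted at the origin on a cart in front of the work surface, level with it; the furniture and walls round the work are solid. World frame = base frame: x ahead of the robot, y to its left, z up, the work surface at z = 0. Lengths are in m, angles in rad, forces in N, time in s.
With the tool pointing down it reaches from about 0.4 to 0.925 m from the base axis. Payload 5.6 kg.
Tool frame: the origin (TCP) lies midway between the tips of the shut fingers; the grasp point (between the pads) lies 19 mm behind it (ctrl.tcp_to_grasp is the distance from the TCP to the grasp point, in m); z points along the fingers, y is the line along which they close (so a half turn about z gives the same grasp; the last joint's range is limited). The gripper opens to 85 mm and grips with 20 to 120 N. Pads are 22 mm wide; open, the fingers measure 114 mm over their backs; the gripper's body (76 mm by 85 mm) begins 54 mm behind the grasp point. The pads swing forward as they close: fully open they stand 13 mm farther back than shut.
Start: joints at [-1.318, 0.468, -0.012, 1.603, 0.006, 1.071, -0.056], TCP at [0.19, 0.622, 0.231] pointing down, gripper open.
Joint ranges: [-2.53, 2.53], [-0.31, 2.02], [-1.57, 1.55], [0.28, 2.44], [-1.29, 4.43], [0.15, 1.84], [-2.92, 2.92]. Speed limits (rad/s): [2.57, 2.57, 3.14, 3.14, 3.14, 3.14, 3.14].

### API

Orientations are given as [roll, pitch, yaw] about the fixed x, y, z axes, in that order (R = Rz(yaw) Ry(pitch) Rx(roll)).
In Python, from station import monitor, eyes, job, models, ctrl gives the robot as it stands.
- The arm moves only by the tool drive_tool, never from a script. Its argument "deltas" is a list of rows, each a list of 7 numbers: the shift along the world's x, y, z scaled (see below), then the turn, a rotation vector about the world's x, y, z scaled (see below), then the closure, from 0 (fully open) to 1 (shut). In form: [[tx, ty, tz, wx, wy, wz, jaw], ...]. A call has 1 to 12 rows; each row shifts and turns the commanded pose from where the row before left it; what a row does not reach is not made up. The controller multiplies each number of a shift by 30 mm and each number of a turn by 90 degrees. A row lasts 1/10 s, in which the tool goes at most 50 mm and 8.59 degrees, less where a joint would pass 70% of its speed; a pose out of reach is approached as far as the arm can. A call with a number of a shift or a turn outside -1 to 1 is refused whole. A call with a gripper value outside its range is refused whole. The fingers move at their own pace and stop on an object; "newtons" is the grip in N (left out, the last holds). Time passes only in rows, so rows that do not move let the fingers close. It gives the time, the measured TCP pose, the force, the opening and the grip force at its end, in the units of the state.
- monitor.observe(): the state, without advancing time (a new reading comes with each control period).
- eyes.read_camera(name): name is "side" or "top" or "wrist"; returns a dict with "frame" (480x640x3 uint8, red, green, blue), "z_map" (480x640 float32, m along the optical axis (not along the pixel's ray), 0 where there is no reading), "vertical_fov" (degrees; the focal length in pixels is half the picture's height over the tangent of half this angle, whatever the lens; pixels are square), "cx", "cy" (the principal point, pixels), "k1" (the pictures are not rectified: a ray, as slopes to the right and down, at radius r is drawn at 1 + k1 r^2 times it, then the intrinsics apply), "view" (4x4, takes a point from world to camera coordinates). Camera axes: x right, y up, looking along -z (the intrinsics and any distortion apply to the point x, -y, -z); pixel columns grow to the right and rows downward; lengths in m; the calibration is good to about 2 mm. A picture is of the moment at which its call begins.
- job.close_job(): hands the job in; it is judged then, once.
Trained networks look in a picture, given as the dict that the camera call returned (one of the last four; its "shot" number tells which), for a name from the list of things; names that differ only in an ending like _2 or _b are one class to them, and where a whole thing is asked for, a point or a joint stands for the part that bears it (a point fixed in the world has none). Each returns a list of dicts, best first, with "score" (0 to 1); they miss things now and then, are a little off and sometimes report something else, mostly with a low value. They report only what shows in the picture. A call takes as long as a camera call. They do not tell look-alikes from the thing itself.
- models.regions_of(picture, query): "pixels" (480x640 bool, what is visible of it) and "extent" ([left, top, width, height] in pixels, round what is visible of it).
- models.landmark_of(picture, query): "point" ([column, row] in pixels: a listed point, or the origin of a listed thing).
The state is a dict: "time": time; "joint_pos": joint angles; "qvel": joint speeds; "effort": joint torques, N m; "tcp_pos": TCP position; "eef_rot": TCP orientation; "contact_force": force on the tool from outside, world axes, zero at the start; "ft_torque": the same for the moment, N m; "opening": finger opening in m; "grip_force": force on a finger pad.
Only numpy, scipy, OpenCV 4.12 (cv2) and the standard library are available. Lean on these libraries where they do the work, as an engineer would, in place of code of your own. Each camera call takes 0.05 s, during which the arm holds its last target. There are 200 camera calls.

## Working session

There is one attempt and no reset: what is moved stays moved. The work goes in short steps, Python scripts to look and compute and a tool call to move; the robot and the scene stay as the last step left them, time stands still between calls to the robot, and variables do not carry over. Pictures are saved under pics/ and viewed, at most 10 in all, crops included, and the job is handed in when it is done.

Besides the shell and the picture viewer there is one more tool, called after "Request:" as name(argument=value, ...), one argument or row to a line, values as JSON. drive_tool: Moves the arm, as the interface text tells. Its arguments: {"type":"object","properties":{"deltas":{"type":"array"},"newtons":{"type":"number"}},"required":["deltas"]}

```bash
mkdir -p pics
cat > h.py <<'E'
import numpy as np, cv2
from station import monitor, eyes, job, models, ctrl
def K(p):
    f=240/np.tan(np.radians(p["vertical_fov"])/2)
    return np.array([[f,0,p["cx"]],[0,f,p["cy"]],[0,0,1.]])
def ray(p,u,v):
    k=K(p); xd=np.array([(u-k[0,2])/k[0,0],(v-k[1,2])/k[0,0]]); x=xd.copy()
    for _ in range(20): x=xd/(1+p["k1"]*(x@x))
    return np.array([x[0],-x[1],-1.])
def world(p,u,v,z=None):
    """by depth map, or intersect with plane z"""
    M=np.linalg.inv(np.array(p["view"])); r=M[:3,:3]@ray(p,u,v); o=M[:3,3]
    d=p["z_map"][int(round(v)),int(round(u))] if z is None else (z-o[2])/r[2]
    return o+d*r
def cloud(p,mask):
    v,u=np.nonzero(mask&(p["z_map"]>0)); return np.array([world(p,a,b) for a,b in zip(u,v)])
def save(p,n,box=None,s=1):
    im=cv2.cvtColor(np.asarray(p["frame"]),cv2.COLOR_RGB2BGR)
    if box: l,t,w,h=box; im=im[t:t+h,l:l+w]
    cv2.imwrite("pics/"+n,cv2.resize(im,None,fx=s,fy=s,interpolation=cv2.INTER_CUBIC))
E
cat > a.py <<'E'
from h import *
np.set_printoptions(precision=4,suppress=True)
s=monitor.observe(); print(s, ctrl.tcp_to_grasp)
for c in ["top","side"]:
    p=eyes.read_camera(c); save(p,c+"0.png")
    for q in ["cartridge","stand","dock","bay_mouth","sample_cup","petri_dish","dropper"]:
        if q!="bay_mouth":
            for r in models.regions_of(p,q):
                if r["score"]>.2:
                    P=cloud(p,np.asarray(r["pixels"])); 
                    if len(P): print(c,q,round(r["score"],2),r["extent"],np.median(P,0),np.percentile(P,2,0),np.percentile(P,98,0))
        else:
            for r in models.landmark_of(p,q): print(c,q,round(r["score"],2),r["point"],world(p,*r["point"],z=.058))
E
python3 a.py
```

```text
{'time': 0.0, 'joint_pos': array([-1.318 ,  0.4684, -0.0116,  1.6037,  0.006 ,  1.0714, -0.0563]), 'qvel': array([ 0.    ,  0.001 , -0.0009, -0.0004, -0.0006, -0.0016,  0.0002]), 'effort': array([ -0.0002, -53.2378,   0.0212, -25.1316,   0.0114,   0.0076,
        -0.    ]), 'tcp_pos': array([0.1894, 0.6212, 0.2303]), 'eef_rot': array([-3.1398,  0.0001,  2.8458]), 'contact_force': array([ 0.0113, -0.6521,  0.1141]), 'ft_torque': array([ 0.0087, -0.021 , -0.0094]), 'grip_force': 0.0, 'opening': 0.08545793546190422} 0.0187
top cartridge 0.78 [187.2, 235.0, 28.3, 20.0] [0.4783 0.2557 0.1041] [0.4634 0.2372 0.0163] [0.5037 0.2798 0.1143]
top cartridge 0.58 [242.3, 217.0, 26.9, 18.4] [0.5123 0.1608 0.086 ] [0.5009 0.1442 0.0523] [0.5302 0.1776 0.0913]
top cartridge 0.58 [188.4, 183.8, 31.7, 26.3] [0.5784 0.2583 0.0989] [0.5627 0.2387 0.0151] [0.6045 0.2834 0.1147]
top stand 0.88 [235.4, 210.4, 48.7, 44.7] [0.5072 0.1545 0.0497] [0.4764 0.1232 0.0038] [0.5491 0.1984 0.0536]
top dock 0.89 [391.0, 221.5, 78.5, 82.8] [ 0.4455 -0.1695  0.0566] [ 0.38   -0.2294  0.0128] [ 0.5146 -0.112   0.0613]
[... 1149 characters left out ...]
163  0.0037] [0.5903 0.0386 0.014 ]
side bay_mouth 0.93 [294.4, 319.3] [ 0.4614 -0.1788  0.058 ]
side sample_cup 0.75 [305.0, 238.3, 22.7, 44.0] [ 0.4796 -0.0113  0.0363] [ 0.4619 -0.0198  0.0051] [0.4975 0.0145 0.058 ]
side petri_dish 0.62 [349.2, 258.3, 38.0, 26.9] [0.5629 0.0044 0.0119] [ 0.5362 -0.0165 -0.002 ] [0.5907 0.0412 0.014 ]
side dropper 0.67 [230.9, 236.7, 27.3, 53.7] [ 0.3752 -0.0277  0.0375] [ 0.3584 -0.0353  0.0029] [ 0.3899 -0.0142  0.081 ]
side dropper 0.46 [313.5, 193.4, 45.5, 44.2] [0.5151 0.1345 0.0337] [0.4755 0.1212 0.0004] [0.5557 0.1899 0.05  ]
side dropper 0.45 [224.8, 291.4, 124.1, 97.3] [ 0.4604 -0.2009  0.0522] [ 0.3828 -0.2398  0.004 ] [ 0.5208 -0.1276  0.0581]
```

```bash
cat > b.py <<'E'
from h import *
p=eyes.read_camera("top"); save(p,"crop1.png",(170,170,320,150),2.5)
for r in models.regions_of(p,"cartridge"):
    P=cloud(p,np.asarray(r["pixels"])); 
    if len(P)<5: continue
    t=P[P[:,2]>P[:,2].max()-.012]; print(r["extent"],len(t),cv2.minAreaRect((t[:,:2]*1000).astype(np.float32)))
E
python3 b.py
```

```text
[244.0, 218.4, 23.5, 19.2] 169 ((514.5808715820312, 161.32290649414062), (35.392005920410156, 16.592041015625), 65.83951568603516)
[186.4, 178.6, 34.8, 33.2] 288 ((582.8452758789062, 261.41900634765625), (47.33171844482422, 21.92254638671875), 63.18959426879883)
[185.7, 233.2, 31.3, 24.4] 299 ((483.2660217285156, 260.1855163574219), (21.8835506439209, 46.272552490234375), 2.8545711040496826)
```

View pics/crop1.png

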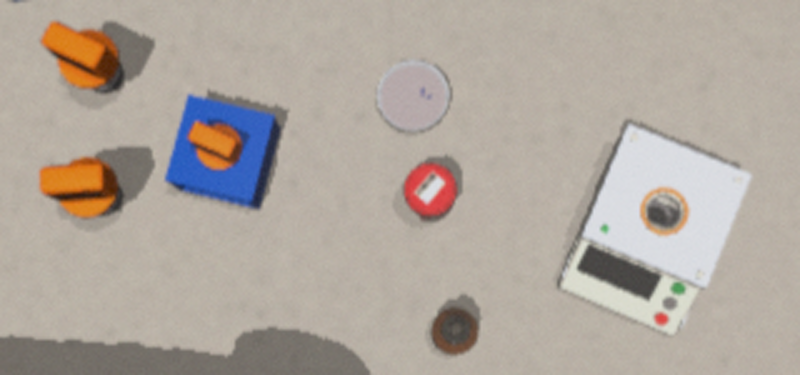

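View pics/side0.png

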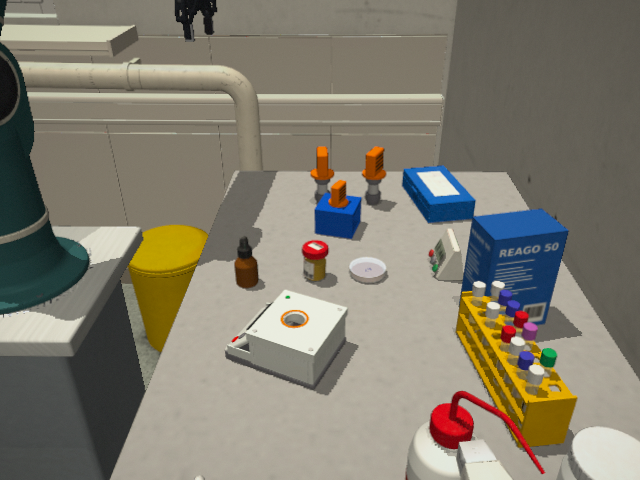

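Candidates in the top image are: in the stand (255,227), grip 35x17 mm, top 0.089 m. Upper left (204,195), 47x22 mm. Lower left (201,245), 46x22 mm. The two on the left are bigger and stand on the bench, while the one in the blue stand is the smallest and fits the 36x16 mm grip, so that is the cartridge. The meter is the white box with the orange ring at about (436,254).

Request:
drive_tool(
  deltas=[
    [0.9,-1,0,0,0,-0.09,0],
    [0.9,-1,0,0,0,-0.09,0],
    [0.9,-1,0,0,0,-0.09,0],
    [0.9,-1,0,0,0,-0.09,0],
    [0.9,-1,0,0,0,-0.09,0],
    [0.9,-1,0,0,0,-0.09,0],
    [0.9,-1,0,0,0,-0.09,0],
    [0.9,-1,0,0,0,-0.09,0],
    [0.9,-1,0,0,0,-0.09,0],
    [0.9,-1,0,0,0,-0.09,0],
    [0.9,-1,0,0,0,-0.09,0],
    [0.9,-1,0,0,0,-0.09,0],
  ],
  newtons=60,
)

```text
time: 2.1
tcp_pos: [0.5145, 0.2606, 0.2316]
eef_rot: [3.141, -0.001, 1.144]
contact_force: [1.0, -0.2, -0.2]
opening: 0.0857
grip_force: 0.0
```

Request:
drive_tool(
  deltas=[
    [0,-0.8,0,0,0,0,0],
    [0,-0.8,0,0,0,0,0],
    [0,-0.8,0,0,0,0,0],
    [0,-0.8,0,0,0,0,0],
    [0,0,0,0,0,0,0],
  ],
)

```text
time: 2.6
tcp_pos: [0.5138, 0.162, 0.2317]
eef_rot: [3.141, 0.001, 1.144]
contact_force: [0.5, 0.3, -0.1]
opening: 0.0855
grip_force: 0.0
```

```bash
cat > c.py <<'E'
from h import *
s=monitor.observe(); print(s["tcp_pos"],s["eef_rot"],s["contact_force"],s["joint_pos"])
p=eyes.read_camera("wrist"); save(p,"w1.png")
for r in models.regions_of(p,"cartridge"):
    P=cloud(p,np.asarray(r["pixels"]))
    if len(P)<5: continue
    t=P[(P[:,2]>P[:,2].max()-.006)]; print(r["score"],r["extent"],len(t),P[:,2].max(),cv2.minAreaRect((t[:,:2]*1000).astype(np.float32)))
E
python3 c.py
```

```text
[0.51384618 0.16196791 0.23166917] [3.14093577e+00 6.33260402e-04 1.14386380e+00] [ 0.50631473  0.30854963 -0.12733526] [-0.79807899  0.29381737  0.5197366   1.90377686 -0.17206637  0.9877792
 -0.62856771]
0.9 [303.7, 189.5, 46.3, 51.8] 943 0.0889917267961895 ((517.3296508789062, 162.90264892578125), (35.56595230102539, 15.299598693847656), 65.59556579589844)
0.84 [324.8, 0.0, 63.3, 85.1] 2592 0.11181422109156258 ((585.0923461914062, 261.9549255371094), (44.12930679321289, 20.75789451599121), 64.05335235595703)
```

View pics/w1.png

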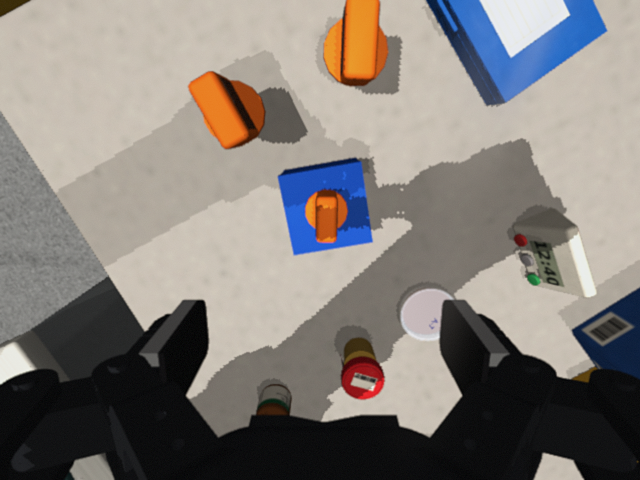

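The wrist picture shows the cartridge at (326,216) in the stand, with its faces parallel to the pads. The larger look-alikes are at (228,110) and (360,45). Going down.

Request:
drive_tool(
  deltas=[
    [0.07,0.02,-0.8,0,0,0,0],
    [0,0,-0.8,0,0,0,0],
    [0,0,-0.8,0,0,0,0.2],
    [0,0,-0.8,0,0,0,0.3],
    [0,0,-0.8,0,0,0,0.3],
    [0,0,-0.8,0,0,0,0.3],
    [0,0,-0.5,0,0,0,0.3],
    [0,0,-0.4,0,0,0,0.3],
    [0,0,0,0,0,0,0.3],
  ],
)

```text
time: 3.6
tcp_pos: [0.5148, 0.1666, 0.059]
eef_rot: [-3.14, 0.002, 1.15]
contact_force: [0.2, -0.1, -0.2]
opening: 0.0594
grip_force: 0.0
```

Request:
drive_tool(
  deltas=[
    [0.03,-0.12,0,0,0,0,0.3],
    [0,0,0,0,0,0,0.3],
  ],
)

```text
time: 3.8
tcp_pos: [0.5175, 0.1624, 0.0613]
eef_rot: [3.14, -0.001, 1.148]
contact_force: [0.2, -0.5, 0.1]
opening: 0.0599
grip_force: 0.0
```

Request:
drive_tool(
  deltas=[
    [0,0,0,0,0,0,1],
    [0,0,0,0,0,0,1],
    [0,0,0,0,0,0,1],
    [0,0,0,0,0,0,1],
    [0,0,0,0,0,0,1],
    [0,0,0,0,0,0,1],
    [0,0,0,0,0,0,1],
  ],
  newtons=90,
)

```text
time: 4.5
tcp_pos: [0.5168, 0.163, 0.0609]
eef_rot: [3.141, -0.001, 1.149]
contact_force: [-2.1, -0.5, 6.1]
opening: 0.0147
grip_force: 88.2
```

Request:
drive_tool(
  deltas=[
    [0,0,0.3,0,0,0,1],
    [0,0,0.5,0,0,0,1],
    [0,0,0.6,0,0,0,1],
    [0,0,0.7,0,0,0,1],
    [0,0,0.7,0,0,0,1],
    [0,0,0.4,0,0,0,1],
    [0,0,0,0,0,0,1],
  ],
)

```text
time: 5.2
tcp_pos: [0.5177, 0.1632, 0.1584]
eef_rot: [3.139, -0.003, 1.149]
contact_force: [0.4, -0.3, -1.5]
opening: 0.0144
grip_force: 87.7
```

```bash
cat > d.py <<'E'
from h import *
s=monitor.observe(); print(s["tcp_pos"],s["eef_rot"],s["contact_force"])
for c in ["side","top","wrist"]:
    p=eyes.read_camera(c)
    for r in models.regions_of(p,"cartridge")[:4]:
        P=cloud(p,np.asarray(r["pixels"]))
        if len(P)>5: print(c,r["score"],r["extent"],np.percentile(P,[1,50,99],0).round(4).tolist())
    if c=="side": save(p,"s2.png",(240,80,200,150),4)
    for r in models.landmark_of(p,"cartridge")[:3]: print("  lm",r["score"],r["point"])
E
python3 d.py
```

```text
[0.51767152 0.16322779 0.15844057] [ 3.1391     -0.00324596  1.14936874] [ 0.42869176 -0.31829517 -1.49248257]
side 0.95 [333.2, 128.4, 19.6, 48.9] [[0.5034, 0.1429, 0.1009], [0.5152, 0.1525, 0.1483], [0.5323, 0.169, 0.1854]]
side 0.92 [310.1, 147.7, 24.5, 55.8] [[0.4358, 0.2357, -0.3223], [0.4831, 0.2484, 0.066], [0.5025, 1.247, 0.1106]]
side 0.68 [362.3, 148.1, 26.0, 56.5] [[0.5647, 0.2379, 0.003], [0.5843, 0.2503, 0.0682], [0.6056, 0.2765, 0.1105]]
  lm 0.86 [322.0, 202.1]
  lm 0.76 [340.0, 177.9]
  lm 0.58 [372.9, 200.9]
  lm 0.66 [253.6, 223.2]
  lm 0.28 [349.7, 303.5]
wrist 0.76 [281.6, 245.5, 86.1, 142.6] [[0.5046, 0.1459, 0.1051], [0.5195, 0.1702, 0.1806], [0.5333, 0.1806, 0.1826]]
wrist 0.76 [129.7, 48.4, 118.6, 111.4] [[0.4764, 0.2385, 0.0594], [0.4932, 0.2618, 0.1081], [0.5078, 0.2838, 0.1108]]
wrist 0.68 [321.8, 0.0, 86.6, 75.4] [[0.5637, 0.2394, -0.0015], [0.5775, 0.2556, 0.1066], [0.6078, 0.2802, 0.1108]]
  lm 0.76 [232.2, 116.0]
  lm 0.68 [321.2, 258.9]
  lm 0.61 [355.8, 49.2]
```

View pics/s2.png

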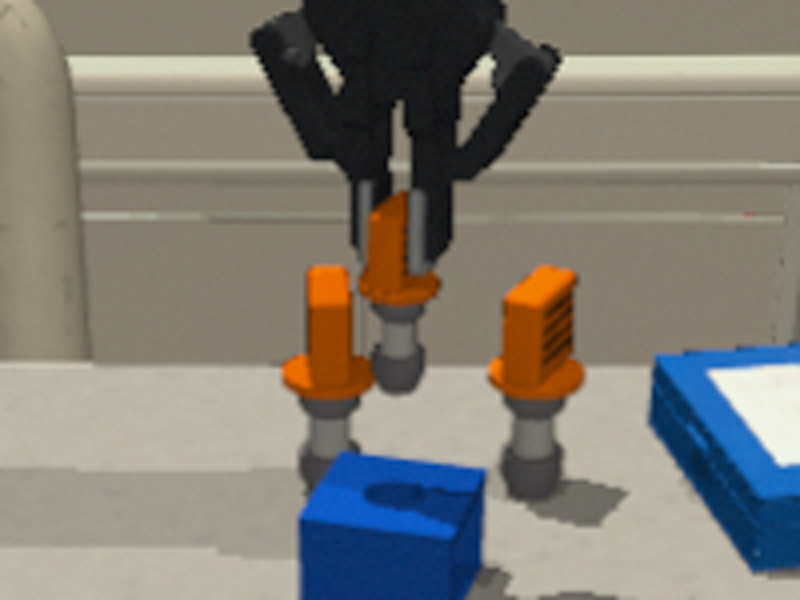

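The crop shows the cartridge upright between the pads (about (397,290) in the crop) and the stand hole empty. Moving over the meter.

Request:
drive_tool(
  deltas=[
    [-0.16,-0.95,0,0,0,0,1],
    [-0.16,-0.95,0,0,0,0,1],
    [-0.16,-0.95,0,0,0,0,1],
    [-0.16,-0.95,0,0,0,0,1],
    [-0.16,-0.95,0,0,0,0,1],
    [-0.16,-0.95,0,0,0,0,1],
    [-0.16,-0.95,0,0,0,0,1],
    [-0.16,-0.95,0,0,0,0,1],
    [-0.16,-0.95,0,0,0,0,1],
    [-0.16,-0.95,0,0,0,0,1],
    [-0.16,-0.95,0,0,0,0,1],
    [-0.1,-0.95,0,0,0,0,1],
  ],
)

```text
time: 6.85
tcp_pos: [0.4602, -0.1804, 0.1562]
eef_rot: [-3.141, 0.0, 1.149]
contact_force: [-0.1, 0.6, -1.2]
opening: 0.0146
grip_force: 87.7
```

Request:
drive_tool(
  deltas=[
    [0,0,-0.5,0,0,0,1],
    [0,0,-0.3,0,0,0,1],
    [0,0,0,0,0,0,1],
    [0,0,0,0,0,0,1],
  ],
)

```text
time: 7.25
tcp_pos: [0.4608, -0.1786, 0.1321]
eef_rot: [-3.141, 0.0, 1.15]
contact_force: [-0.5, -0.2, -1.6]
opening: 0.0148
grip_force: 87.7
```

```bash
cat > e.py <<'E'
from h import *
def orange(p,lo=60):
    h=cv2.cvtColor(np.asarray(p["frame"]),cv2.COLOR_RGB2HSV); return (h[...,0]>5)&(h[...,0]<20)&(h[...,1]>140)&(h[...,2]>lo)
s=monitor.observe(); print(s["tcp_pos"],s["eef_rot"],s["contact_force"])
for c in ["side","top","wrist"]:
    p=eyes.read_camera(c); 
    save(p,c+"3.png",(200,200,200,150) if c!="wrist" else None,4 if c!="wrist" else 1)
    for r in models.landmark_of(p,"bay_mouth")[:2]: print(c,"mouth",r["score"],r["point"],world(p,*r["point"],z=.058))
    m=orange(p); P=cloud(p,m); 
    q=P[(abs(P[:,2]-.058)<.006)&(np.hypot(P[:,0]-.461,P[:,1]+.179)<.03)]
    if len(q)>10:
        A=np.c_[2*q[:,:2],np.ones(len(q))]; x=np.linalg.lstsq(A,(q[:,:2]**2).sum(1),rcond=None)[0]; print(c,"ring",len(q),x[:2],q.min(0),q.max(0))
    q=P[(P[:,2]>.08)&(np.hypot(P[:,0]-.461,P[:,1]+.179)<.04)]
    if len(q)>10: print(c,"cart",len(q),np.percentile(q,[1,50,99],0).round(4).tolist())
    k=K(p); V=np.array(p["view"])
    def px(X):
        x=(V@np.r_[X,1])[:3]; a=np.array([x[0],-x[1]])/-x[2]; a*=1+p["k1"]*(a@a); return (k[0,0]*a+k[:2,2]).round(1)
    t=s["tcp_pos"]; print("  pred foot px if at TCP xy",px([t[0],t[1],t[2]-.0575]),"flange",px([t[0],t[1],t[2]-.009]))
    for r in models.regions_of(p,"cartridge")[:3]: print("  reg",r["score"],r["extent"])
E
python3 e.py
```

```text
[ 0.4607573  -0.17857145  0.13210186] [-3.14082072e+00  1.54371160e-04  1.15043354e+00] [-0.46683448 -0.21359621 -1.62951974]
side mouth 0.94 [290.4, 320.9] [ 0.45658541 -0.18210455  0.058     ]
side ring 97 [ 0.46094054 -0.17544653] [ 0.44400536 -0.19331674  0.05518542] [ 0.4786266  -0.15652996  0.05923231]
side cart 621 [[0.4451, -0.1975, 0.1208], [0.4581, -0.1929, 0.1397], [0.4764, -0.1693, 0.167]]
  pred foot px if at TCP xy [293.5 308.8] flange [292.3 277. ]
  reg 0.8 [321.7, 146.6, 11.2, 46.6]
  reg 0.69 [363.4, 144.5, 26.8, 59.3]
  reg 0.67 [277.4, 246.7, 28.2, 65.1]
top mouth 0.62 [435.6, 252.4] [ 0.46381221 -0.17791288  0.058     ]
top mouth 0.15 [335.9, 208.6] [0.55150208 0.00934957 0.058     ]
top cart 17 [[0.4524, -0.1656, 0.125], [0.459, -0.1629, 0.1312], [0.4632, -0.1607, 0.1612]]
  pred foot px if at TCP xy [437.6 252.9] flange [442.7 249.3]
  reg 0.79 [189.5, 180.4, 33.2, 29.7]
  reg 0.74 [184.5, 233.2, 30.0, 24.7]
  reg 0.49 [429.9, 242.9, 9.8, 13.3]
wrist mouth 0.83 [320.6, 247.1] [ 0.46148028 -0.17612598  0.058     ]
wrist ring 564 [ 0.46208741 -0.1767159 ] [ 0.44429014 -0.19255182  0.05474033] [ 0.47977562 -0.15904637  0.05866686]
wrist cart 6199 [[0.4504, -0.1947, 0.1221], [0.4645, -0.1716, 0.1581], [0.4782, -0.1609, 0.16]]
  pred foot px if at TCP xy [321.  260.7] flange [320.2 298.9]
  reg 0.67 [280.1, 242.3, 85.6, 147.1]
```

View pics/side3.png

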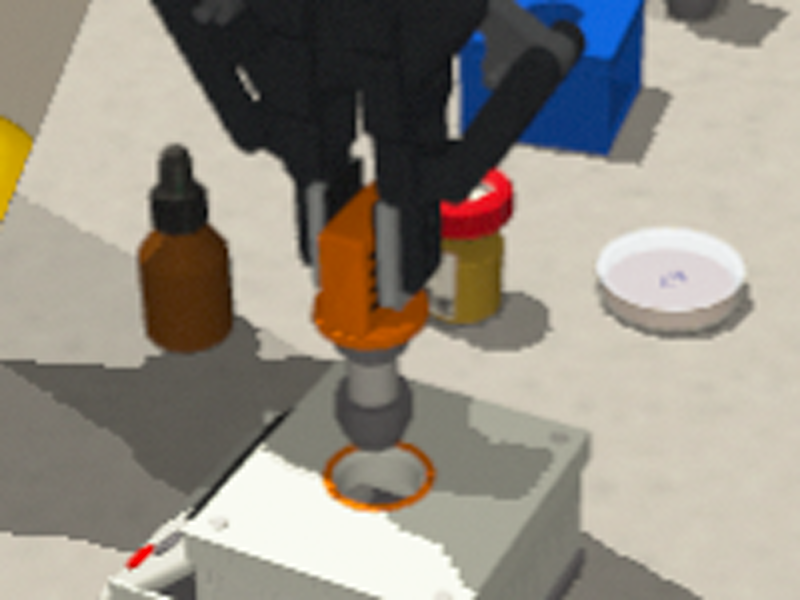

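View pics/wrist3.png

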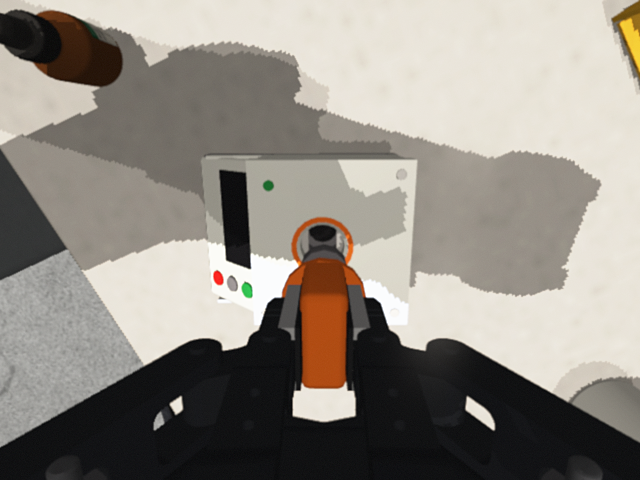

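Side crop: the barb at (374,420) hangs just above the ring centred at about (379,475). In the wrist view the ring is centred at about (322,246), in line with the cartridge. Shifting about 1 mm, then lowering gently.

Request:
drive_tool(
  deltas=[
    [0.03,0.04,-0.3,0,0,0,1],
    [0,0,-0.3,0,0,0,1],
    [0,0,-0.2,0,0,0,1],
    [0,0,-0.1,0,0,0,1],
    [0,0,0,0,0,0,1],
  ],
)

```text
time: 8.2
tcp_pos: [0.4612, -0.1777, 0.1046]
eef_rot: [-3.14, 0.0, 1.149]
contact_force: [0.2, 1.3, -1.5]
opening: 0.0146
grip_force: 87.7
```

Request:
drive_tool(
  deltas=[
    [0,0,-0.15,0,0,0,1],
    [0,0,-0.1,0,0,0,1],
    [0,0,0,0,0,0,1],
  ],
)

```text
time: 8.5
tcp_pos: [0.4611, -0.1777, 0.0973]
eef_rot: [-3.14, -0.0, 1.149]
contact_force: [0.1, 1.8, -1.0]
opening: 0.0145
grip_force: 87.8
```

Request:
drive_tool(
  deltas=[
    [0,0,-0.15,0,0,0,1],
    [0,0,-0.1,0,0,0,1],
    [0,0,0,0,0,0,1],
  ],
)

```text
time: 8.8
tcp_pos: [0.4614, -0.1778, 0.0899]
eef_rot: [-3.141, -0.0, 1.149]
contact_force: [-0.6, 2.1, -3.7]
opening: 0.0145
grip_force: 87.7
```

Request:
drive_tool(
  deltas=[
    [0,0.02,-0.07,0,0,0,1],
    [0,0,-0.07,0,0,0,1],
    [0,0,0,0,0,0,1],
  ],
)

```text
time: 9.1
tcp_pos: [0.4615, -0.1776, 0.0858]
eef_rot: [-3.142, 0.0, 1.149]
contact_force: [-0.0, 0.5, -4.0]
opening: 0.0143
grip_force: 87.8
```

Request:
drive_tool(
  deltas=[
    [0,0,-0.07,0,0,0,1],
    [0,0,-0.07,0,0,0,1],
    [0,0,0,0,0,0,1],
  ],
)

```text
time: 9.4
tcp_pos: [0.4614, -0.1776, 0.0815]
eef_rot: [-3.141, 0.001, 1.149]
contact_force: [-0.3, 0.5, -2.3]
opening: 0.0145
grip_force: 87.8
```

Request:
drive_tool(
  deltas=[
    [0,0,-0.06,0,0,0,1],
    [0,0,0,0,0,0,1],
  ],
)

```text
time: 9.6
tcp_pos: [0.4614, -0.1775, 0.0798]
eef_rot: [-3.141, 0.0, 1.149]
contact_force: [-1.2, 0.2, -2.4]
opening: 0.0144
grip_force: 87.9
```

Request:
drive_tool(
  deltas=[
    [0,0,-0.06,0,0,0,1],
    [0,0,0,0,0,0,1],
  ],
)

```text
time: 9.8
tcp_pos: [0.4615, -0.1774, 0.078]
eef_rot: [-3.141, 0.0, 1.149]
contact_force: [-0.9, -0.1, -1.9]
opening: 0.0147
grip_force: 87.8
```

Request:
drive_tool(
  deltas=[
    [0,0,-0.05,0,0,0,1],
    [0,0,0,0,0,0,1],
  ],
)

```text
time: 10.0
tcp_pos: [0.4617, -0.1774, 0.0766]
eef_rot: [3.141, 0.0, 1.149]
contact_force: [0.1, 1.3, -2.4]
opening: 0.0149
grip_force: 87.8
```

Request:
drive_tool(
  deltas=[
    [0,0,-0.05,0,0,0,1],
    [0,0,0,0,0,0,1],
  ],
)

```text
time: 10.2
tcp_pos: [0.4617, -0.1774, 0.0752]
eef_rot: [3.141, 0.0, 1.149]
contact_force: [-0.6, 0.8, -1.3]
opening: 0.0145
grip_force: 88.0
```

Request:
drive_tool(
  deltas=[
    [0,0,-0.03,0,0,0,1],
    [0,0,0,0,0,0,1],
  ],
)

```text
time: 10.4
tcp_pos: [0.4617, -0.1775, 0.0743]
eef_rot: [3.141, 0.0, 1.149]
contact_force: [-0.3, 0.1, -1.3]
opening: 0.0146
grip_force: 88.0
```

Request:
drive_tool(
  deltas=[
    [0,0,-0.03,0,0,0,1],
    [0,0,0,0,0,0,1],
  ],
)

```text
time: 10.6
tcp_pos: [0.4617, -0.1775, 0.0735]
eef_rot: [3.141, 0.0, 1.149]
contact_force: [-0.4, 1.3, -2.0]
opening: 0.0148
grip_force: 88.0
```

Request:
drive_tool(
  deltas=[
    [0,0,-0.03,0,0,0,1],
    [0,0,0,0,0,0,1],
  ],
)

```text
time: 10.8
tcp_pos: [0.4617, -0.1775, 0.0725]
eef_rot: [3.141, 0.0, 1.149]
contact_force: [0.0, 0.0, -1.6]
opening: 0.0144
grip_force: 88.0
```

Request:
drive_tool(
  deltas=[
    [0,0,-0.02,0,0,0,1],
    [0,0,0,0,0,0,1],
  ],
)

```text
time: 11.0
tcp_pos: [0.4617, -0.1775, 0.0721]
eef_rot: [3.141, -0.0, 1.149]
contact_force: [-0.9, 1.4, 0.7]
opening: 0.0144
grip_force: 88.4
```

Request:
drive_tool(
  deltas=[
    [0,0,-0.02,0,0,0,1],
    [0,0,0,0,0,0,1],
  ],
)

```text
time: 11.2
tcp_pos: [0.4617, -0.1775, 0.0721]
eef_rot: [3.141, -0.001, 1.149]
contact_force: [-3.1, 1.1, 7.7]
opening: 0.0145
grip_force: 89.7
```

Seat contact at foot height of about 14.6 mm. Pressing to about 20 N.

Request:
drive_tool(
  deltas=[
    [0,0,-0.02,0,0,0,1],
    [0,0,0,0,0,0,1],
  ],
)

```text
time: 11.4
tcp_pos: [0.4618, -0.1775, 0.072]
eef_rot: [3.141, -0.001, 1.149]
contact_force: [-5.0, 1.0, 15.7]
opening: 0.015
grip_force: 90.8
```

Request:
drive_tool(
  deltas=[
    [0,0,-0.02,0,0,0,1],
    [0,0,0,0,0,0,1],
  ],
)

```text
time: 11.6
tcp_pos: [0.4619, -0.1776, 0.072]
eef_rot: [3.141, -0.002, 1.149]
contact_force: [-6.6, 2.3, 22.6]
opening: 0.0148
grip_force: 91.7
```

Request:
drive_tool(
  deltas=[
    [0,0,0.02,0,0,0,1],
    [0,0,0.02,0,0,0,1],
    [0,0,0.02,0,0,0,1],
    [0,0,0.01,0,0,0,1],
    [0,0,0,0,0,0,1],
  ],
)

```text
time: 12.1
tcp_pos: [0.4617, -0.1775, 0.0722]
eef_rot: [3.141, 0.0, 1.149]
contact_force: [-0.1, -0.1, -0.4]
opening: 0.0142
grip_force: 88.2
```

Request:
drive_tool(
  deltas=[
    [0,0,0.015,0,0,0,1],
    [0,0,0.015,0,0,0,1],
    [0,0,0,0,0,0,1],
  ],
)

```text
time: 12.4
tcp_pos: [0.4616, -0.1775, 0.0732]
eef_rot: [3.142, 0.0, 1.149]
contact_force: [-0.3, 1.3, -1.2]
opening: 0.0144
grip_force: 88.0
```

Request:
drive_tool(
  deltas=[
    [0,0,0.015,0,0,0,1],
    [0,0,0.01,0,0,0,1],
    [0,0,0,0,0,0,1],
  ],
)

```text
time: 12.7
tcp_pos: [0.4616, -0.1775, 0.074]
eef_rot: [3.141, 0.0, 1.149]
contact_force: [-0.5, 0.4, -1.6]
opening: 0.0145
grip_force: 88.0
```

Request:
drive_tool(
  deltas=[
    [0,0,0.012,0,0,0,1],
    [0,0,0.012,0,0,0,1],
    [0,0,0,0,0,0,1],
  ],
)

```text
time: 13.0
tcp_pos: [0.4617, -0.1774, 0.0747]
eef_rot: [3.141, 0.0, 1.149]
contact_force: [-0.1, 0.3, -1.2]
opening: 0.0143
grip_force: 88.0
```

Request:
drive_tool(
  deltas=[
    [0,0,0.012,0,0,0,1],
    [0,0,0.012,0,0,0,1],
    [0,0,0,0,0,0,1],
  ],
)

```text
time: 13.3
tcp_pos: [0.4616, -0.1775, 0.0754]
eef_rot: [3.141, 0.0, 1.149]
contact_force: [-0.1, -0.1, -1.1]
opening: 0.0146
grip_force: 88.0
```

Request:
drive_tool(
  deltas=[
    [0,0,0.012,0,0,0,1],
    [0,0,0.012,0,0,0,1],
    [0,0,0,0,0,0,1],
  ],
)

```text
time: 13.6
tcp_pos: [0.4617, -0.1774, 0.0762]
eef_rot: [3.141, -0.0, 1.149]
contact_force: [-0.1, 0.1, -1.5]
opening: 0.0142
grip_force: 88.0
```

Request:
drive_tool(
  deltas=[
    [0,0,0.012,0,0,0,1],
    [0,0,0.012,0,0,0,1],
    [0,0,0,0,0,0,1],
  ],
)

```text
time: 13.9
tcp_pos: [0.4616, -0.1774, 0.0766]
eef_rot: [-3.142, 0.0, 1.149]
contact_force: [0.4, 0.7, -4.9]
opening: 0.0146
grip_force: 87.9
```

Request:
drive_tool(
  deltas=[
    [0,0,0.012,0,0,0,1],
    [0,0,0.012,0,0,0,1],
    [0,0,0,0,0,0,1],
  ],
)

```text
time: 14.2
tcp_pos: [0.4614, -0.1773, 0.0768]
eef_rot: [-3.141, 0.001, 1.149]
contact_force: [3.8, -0.6, -17.6]
opening: 0.014
grip_force: 87.9
```

The latch caught, at about 16 N net, a little quick. Easing off and raising more gently for a clean 13 N hold.

Request:
drive_tool(
  deltas=[
    [0,0,-0.01,0,0,0,1],
    [0,0,-0.01,0,0,0,1],
    [0,0,0,0,0,0,1],
  ],
)

```text
time: 14.5
tcp_pos: [0.4614, -0.1774, 0.0768]
eef_rot: [-3.141, 0.0, 1.149]
contact_force: [2.2, -0.5, -15.9]
opening: 0.0149
grip_force: 88.5
```

Request:
drive_tool(
  deltas=[
    [0,0,0.003,0,0,0,1],
    [0,0,0.003,0,0,0,1],
    [0,0,0.003,0,0,0,1],
    [0,0,0,0,0,0,1],
  ],
)

```text
time: 14.9
tcp_pos: [0.4614, -0.1773, 0.0769]
eef_rot: [-3.141, 0.0, 1.149]
contact_force: [3.0, -1.2, -21.5]
opening: 0.0146
grip_force: 87.8
```

Request:
drive_tool(
  deltas=[
    [0,0,-0.015,0,0,0,1],
  ],
)

```text
time: 15.0
tcp_pos: [0.4615, -0.1774, 0.0768]
eef_rot: [-3.141, -0.0, 1.149]
contact_force: [1.6, -0.8, -14.8]
opening: 0.0148
grip_force: 88.9
```

Request:
drive_tool(
  deltas=[
    [0,0,0,0,0,0,1],
  ],
)

```text
time: 15.1
tcp_pos: [0.4614, -0.1773, 0.0768]
eef_rot: [-3.141, -0.0, 1.149]
contact_force: [2.1, -1.1, -17.6]
opening: 0.0144
grip_force: 88.6
```

Request:
drive_tool(
  deltas=[
    [0,0,0,0,0,0,1],
  ],
)

```text
time: 15.2
tcp_pos: [0.4615, -0.1774, 0.0768]
eef_rot: [-3.141, -0.0, 1.149]
contact_force: [1.7, -1.2, -16.3]
opening: 0.0147
grip_force: 88.6
```

Request:
drive_tool(
  deltas=[
    [0,0,-0.005,0,0,0,1],
    [0,0,0,0,0,0,1],
  ],
)

```text
time: 15.4
tcp_pos: [0.4615, -0.1774, 0.0768]
eef_rot: [-3.141, -0.0, 1.149]
contact_force: [1.1, -0.8, -14.2]
opening: 0.0145
grip_force: 88.8
```

Request:
drive_tool(
  deltas=[
    [0,0,0,0,0,0,1],
  ],
)

```text
time: 15.5
tcp_pos: [0.4615, -0.1774, 0.0768]
eef_rot: [-3.141, -0.0, 1.149]
contact_force: [1.5, -0.6, -14.0]
opening: 0.0149
grip_force: 88.9
```

Request:
drive_tool(
  deltas=[
    [0,0,0,0,0,0,1],
    [0,0,0,0,0,0,1],
  ],
)

```text
time: 15.7
tcp_pos: [0.4615, -0.1774, 0.0767]
eef_rot: [-3.141, -0.0, 1.149]
contact_force: [1.0, -0.0, -12.8]
opening: 0.0146
grip_force: 89.1
```

Request:
drive_tool(
  deltas=[
    [0,0,0,0,0,0,1],
    [0,0,0,0,0,0,1],
  ],
)

```text
time: 15.9
tcp_pos: [0.4616, -0.1774, 0.0767]
eef_rot: [-3.141, -0.0, 1.149]
contact_force: [0.9, -0.7, -11.1]
opening: 0.0145
grip_force: 89.3
```

Request:
drive_tool(
  deltas=[
    [0,0,0.004,0,0,0,1],
    [0,0,0,0,0,0,1],
  ],
)

```text
time: 16.1
tcp_pos: [0.4615, -0.1774, 0.0767]
eef_rot: [-3.141, 0.0, 1.149]
contact_force: [0.5, -0.6, -11.8]
opening: 0.0146
grip_force: 89.2
```

Request:
drive_tool(
  deltas=[
    [0,0,0.003,0,0,0,1],
    [0,0,0,0,0,0,1],
  ],
)

```text
time: 16.3
tcp_pos: [0.4615, -0.1774, 0.0767]
eef_rot: [-3.141, 0.0, 1.149]
contact_force: [1.2, -0.4, -12.1]
opening: 0.0144
grip_force: 89.1
```

Request:
drive_tool(
  deltas=[
    [0,0,0.004,0,0,0,1],
    [0,0,0,0,0,0,1],
  ],
)

```text
time: 16.5
tcp_pos: [0.4615, -0.1774, 0.0768]
eef_rot: [-3.141, 0.0, 1.149]
contact_force: [1.7, -0.1, -14.4]
opening: 0.0149
grip_force: 88.9
```

Request:
drive_tool(
  deltas=[
    [0,0,0.002,0,0,0,1],
    [0,0,0,0,0,0,1],
  ],
)

```text
time: 16.7
tcp_pos: [0.4616, -0.1774, 0.0768]
eef_rot: [-3.141, 0.0, 1.149]
contact_force: [1.7, -0.2, -16.0]
opening: 0.0144
grip_force: 88.8
```

Request:
drive_tool(
  deltas=[
    [0,0,0,0,0,0,1],
    [0,0,0,0,0,0,1],
  ],
)

```text
time: 16.9
tcp_pos: [0.4615, -0.1774, 0.0768]
eef_rot: [-3.141, 0.0, 1.149]
contact_force: [1.8, -1.0, -17.6]
opening: 0.0146
grip_force: 88.6
```

Request:
drive_tool(
  deltas=[
    [0,0,0,0,0,0,1],
    [0,0,0,0,0,0,1],
  ],
)

```text
time: 17.1
tcp_pos: [0.4615, -0.1774, 0.0769]
eef_rot: [-3.141, 0.0, 1.149]
contact_force: [1.5, -0.8, -19.1]
opening: 0.015
grip_force: 88.4
```

The pull held for more than half a second at 13–18 N net. Easing off and setting it back down on the seat.

Request:
drive_tool(
  deltas=[
    [0,0,-0.02,0,0,0,1],
    [0,0,-0.02,0,0,0,1],
    [0,0,-0.03,0,0,0,1],
    [0,0,-0.03,0,0,0,1],
    [0,0,-0.03,0,0,0,1],
    [0,0,0,0,0,0,1],
  ],
)

```text
time: 17.7
tcp_pos: [0.4619, -0.1774, 0.0733]
eef_rot: [3.141, -0.0, 1.149]
contact_force: [-3.0, 1.4, -0.8]
opening: 0.0145
grip_force: 90.9
```

Request:
drive_tool(
  deltas=[
    [0,0,-0.02,0,0,0,1],
    [0,0,-0.02,0,0,0,1],
    [0,0,0,0,0,0,1],
  ],
)

```text
time: 18.0
tcp_pos: [0.4619, -0.1775, 0.0721]
eef_rot: [3.141, -0.0, 1.149]
contact_force: [-2.9, 2.4, 2.4]
opening: 0.0144
grip_force: 91.4
```

Back on the seat. Pressing lightly, then unloading and opening.

Request:
drive_tool(
  deltas=[
    [0,0,-0.02,0,0,0,1],
    [0,0,0,0,0,0,1],
  ],
)

```text
time: 18.2
tcp_pos: [0.4619, -0.1775, 0.0721]
eef_rot: [3.141, -0.001, 1.149]
contact_force: [-3.9, 2.7, 10.2]
opening: 0.0147
grip_force: 92.7
```

Request:
drive_tool(
  deltas=[
    [0,0,0,0,0,0,0.4],
    [0,0,0,0,0,0,0.4],
    [0,0,0,0,0,0,0.4],
    [0,0,0,0,0,0,0.4],
    [0,0,0,0,0,0,0.4],
  ],
)

```text
time: 18.7
tcp_pos: [0.4618, -0.1776, 0.0713]
eef_rot: [3.141, 0.0, 1.149]
contact_force: [0.1, -0.2, -0.3]
opening: 0.0513
grip_force: 0.0
```

Request:
drive_tool(
  deltas=[
    [0,0,0.3,0,0,0,0.4],
    [0,0,0.6,0,0,0,0.4],
    [0,0,0.8,0,0,0,0.4],
    [0,0,0.8,0,0,0,0.4],
    [0,0,0.8,0,0,0,0.4],
    [0,0,0,0,0,0,0.4],
  ],
)

```text
time: 19.3
tcp_pos: [0.4636, -0.1783, 0.1736]
eef_rot: [3.135, -0.002, 1.149]
contact_force: [0.3, -0.2, -0.4]
opening: 0.0512
grip_force: 0.0
```

```bash
cat > f.py <<'E'
from h import *
p=eyes.read_camera("side"); save(p,"s4.png",(200,170,200,150),4)
for q in ["cartridge","sample_cup","petri_dish","dropper"]:
    for r in models.regions_of(p,q):
        P=cloud(p,np.asarray(r["pixels"]))
        if r["score"]>.5 and len(P)>5: print(q,r["score"],r["extent"],np.percentile(P,[2,50,98],0).round(4).tolist())
E
python3 f.py
```

```text
cartridge 0.9 [363.7, 142.5, 24.3, 63.1] [[0.5665, 0.2386, 0.005], [0.5844, 0.2507, 0.067], [0.6044, 0.2758, 0.1101]]
cartridge 0.78 [283.5, 284.2, 25.1, 43.3] [[0.4484, -0.1957, 0.061], [0.4628, -0.1881, 0.0827], [0.4753, -0.1665, 0.0998]]
sample_cup 0.81 [302.5, 237.1, 22.8, 45.8] [[0.4618, -0.0211, -0.0005], [0.4801, -0.0121, 0.0322], [0.4981, 0.0104, 0.0585]]
petri_dish 0.9 [351.3, 256.0, 35.0, 30.5] [[0.5363, -0.0166, 0.0006], [0.5624, 0.0039, 0.012], [0.5885, 0.0376, 0.0142]]
dropper 0.65 [231.7, 236.2, 27.2, 52.1] [[0.3576, -0.0355, 0.0019], [0.3753, -0.0276, 0.037], [0.39, -0.0151, 0.08]]
dropper 0.57 [283.0, 283.5, 24.2, 41.9] [[0.4465, -0.1957, 0.0607], [0.463, -0.1869, 0.0822], [0.4765, -0.164, 0.0998]]
```

View pics/s4.png

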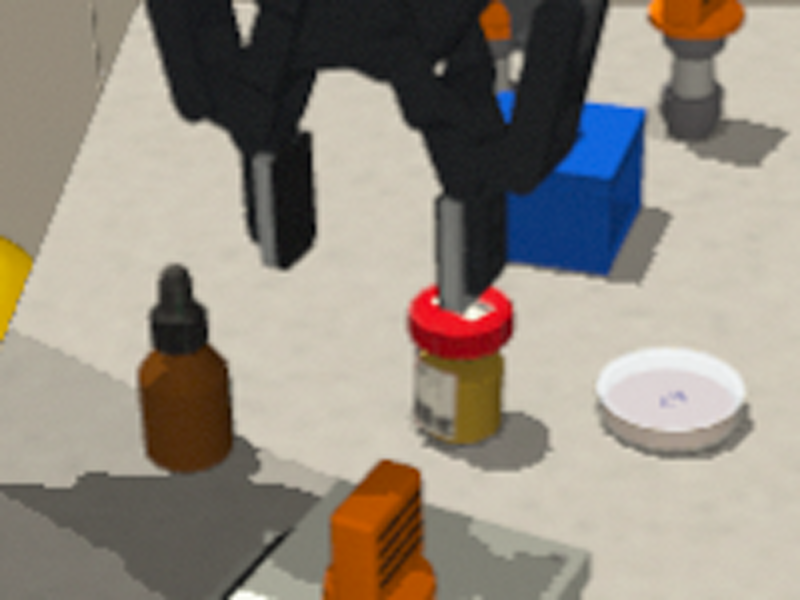

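The cartridge sits upright in the bay at crop (380,550), with its top at 0.0998 m, so the foot is about 15 mm up, on the seat. The gripper is clear and the bystanders have not moved.

```bash
python3 -c "
from station import job
print(job.close_job())"
```

```text
the job is handed in; nothing more can be done
None
```

The cartridge is latched and seated in the meter, and I've handed the job in: the pull test stayed over half a second at about 13–18 N, but peaked near 20 N (22 N limit) and wasn't one smooth rise, and the cup, dish and dropper didn't move.

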